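# Start up the bench control station

## Task

Start the machine from the row of control boxes on the bench, in this order: switch the black rocker on by pressing its raised end fully down, then press the blue button all the way in (it stays in), then press the green button fully down and let it spring back. Do it with the fingertips only; do not press the red mushroom stop button, and leave the tin, the drill chuck and the brass bar where they are.

Things in the scene. Friction and masses are not known exactly. Their poses are not given: they have to be found in the camera images.
- control_bar: Dark steel mounting bar fixed to the bench, 84 x 290 x 6 mm; origin at the centre of its underside, its y along the row, its -x side faces the robot (turned by up to about 10 degrees). Four grey boxes, each 66 x 56 x 36 mm, stand on it in a row, 65 mm from centre to centre, in an order that changes from start to start. The box tops are 42 mm above the bench.
- rocker_raised_end (a point): Place to press on the black rocker: on the centreline of the paddle's top face, 22 mm from its pivot towards the bar's -x side (the robot's side), 6 mm from the end of the paddle; a white mark is near it. The paddle is 56 mm (along the bar's x) by 26 mm. Off, this point is about 62 mm above the bench; fully on, about 52 mm. It tilts with the paddle. The black frame round the paddle is 48 mm above the bench.
- rocker (a joint): Tilt of the rocker in rad: 0 off (robot-side end raised), 0.44 fully on (robot-side end down). No spring: friction of about 0.03 N m (1.5 to 3 N at the end) holds it where it is left.
- blue_button_top (a point): Centre of the top of the blue round button (29 mm diameter, in a black collar of 39 mm diameter whose rim is 47 mm above the bench); about 57 mm above the bench when out. It moves straight down.
- blue_button (a joint): Blue button: 0 out, 0.008 m fully in. No spring: needs about 3 N to move, then meets a hard stop, and stays where it is left.
- green_button_top (a point): Centre of the top of the green round button (29 mm diameter, in a bright metal collar of 39 mm diameter whose rim is 47 mm above the bench); about 56 mm above the bench when out. It moves straight down.
- green_button (a joint): Green button: 0 out, 0.006 m fully down. A spring returns it; fully down takes about 5 N, then a hard stop.
- stop_button_top (a point): Centre of the top of the red mushroom stop button (40 mm diameter, on a box with a yellow cover), about 67 mm above the bench. Not to be pressed.
- stop_button (a joint): Red stop button: 0 out, 0.006 m fully down; sprung.
- tall_tin: White round tin, 47 mm diameter, 80 mm high, standing loose to the right of the row; origin at the centre of its underside.
- drill_chuck: Dark steel drill chuck, 44 mm diameter, 62 mm high, standing loose to the left of the row; origin at the centre of its underside.
- brass_bar: Brass hexagon bar, 22 x 100 x 25 mm, lying loose to the left of the row, beyond the chuck; origin at the centre of its underside, its length along its y.

How it is judged:
On the way, in this order (a step that is already met when the one before it is completed fails the run):
1. the black rocker is switched fully on (value of joint rocker above 0.36 rad), for 0.1 s.
2. the blue button is pushed all the way in (value of joint blue_button above 0.0065 m), for 0.1 s.
3. the green button is pressed down (value of joint green_button above 0.0045 m), for 0.05 s.
At the end, for the whole second after the job is handed in: The rocker stands on (over 0.36 of 0.44 rad), the blue button is in (over 6.5 of 8 mm), the green and the red buttons are out (within 1.5 mm), and the tin, the chuck and the brass bar are within 15 mm of where they stood (value of joint rocker above 0.36 rad and value of joint blue_button above 0.0065 m and value of joint each of green_button, stop_button below 0.0015 m and distance of each of tall_tin, drill_chuck, brass_bar from where it was at the start of the episode below 0.015 m); the robot touches nothing.
It fails at once if the blue button is pressed (over 3 mm) before the rocker is on (value of joint blue_button above 0.003 m and value of joint rocker below 0.33 rad).
It fails at once if the green button is pressed (over 3 mm) before the blue button is in (value of joint green_button above 0.003 m and value of joint blue_button below 0.006 m).
It fails at once if the red stop button is pressed (over 3 mm) (value of joint stop_button above 0.003 m).
It fails at once if the tin, the chuck or the brass bar is moved more than 20 mm, lifted or knocked over (distance of any of tall_tin, drill_chuck, brass_bar from where it was at the start of the episode above 0.02 m or height (world z) of any of tall_tin, drill_chuck, brass_bar above 0.012 m or angle between any of tall_tin, drill_chuck, brass_bar's own z axis and vertical above 0.4 rad).
It also fails if it takes over 38 s, if anything falls off the work surface, if the arm or the gripper's body presses on something with over 40 N, if the wrist force passes 120 N, or if a joint passes its speed limit or range.

## Robot

A 7-joint arm with a two-finger parallel gripper is mounted at the origin on a cart in front of the work surface, level with it; the furniture and walls round the work are solid. World frame = base frame: x ahead of the robot, y to its left, z up, the work surface at z = 0. Lengths are in m, angles in rad, forces in N, time in s.
With the tool pointing down it reaches from about 0.4 to 0.9 m from the base axis. Payload 5.6 kg.
Tool frame: the origin (TCP) lies midway between the tips of the shut fingers; the grasp point (between the pads) lies 19 mm behind it; z points along the fingers, y is the line along which they close (so a half turn about z gives the same grasp; the last joint's range is limited). The gripper opens to 92 mm and grips with 3 to 60 N. Pads are 20 mm wide; open, the fingers measure 128 mm over their backs; the gripper's body (75 mm by 189 mm) begins 69 mm behind the grasp point.
Start: joints at [-1.195, 0.468, -0.012, 1.603, 0.006, 1.071, -0.056], TCP at [0.264, 0.594, 0.188] pointing down, gripper open.
Joint ranges: [-2.53, 2.53], [-0.31, 2.02], [-1.57, 1.55], [0.28, 2.44], [-1.29, 4.43], [0.15, 1.84], [-2.92, 2.92]. Speed limits (rad/s): [2.57, 2.57, 3.14, 3.14, 3.14, 3.14, 3.14].

## Interface

Orientations are given as a rotation vector (axis times angle).
In Python, from workcell import readout, camera, get_calibration, job gives the robot as it stands.
- The arm moves only by the tool carry_out, never from a script. Its argument "targets" is a list of rows, each an object with "gripper": the gripper command: -1 is shut, 1 is fully open, values between are in proportion; "delta_pos": the shift along the tool's x, y, z as a fraction of full scale, a list of three; "delta_rot": the turn, a rotation vector about the tool's x, y, z as a fraction of full scale, a list of three. A call has 1 to 8 rows; each row shifts and turns the commanded pose from where the row before left it, along the tool's axes as they then stand; what a row does not reach is not made up. Full scale, the value 1, is 0.05 m for a shift and 360 degrees for a turn. A row lasts 1/10 s, in which the tool goes at most 50 mm and 8.59 degrees, less where a joint would pass 70% of its speed; a pose out of reach is approached as far as the arm can. A call with a number of a shift or a turn outside -1 to 1 is refused whole. A call with a gripper value outside its range is refused whole. The fingers move at their own pace and stop on an object; "squeeze" is the grip in N (left out, the last holds). Time passes only in rows, so rows that do not move let the fingers close. It gives the time, the measured TCP pose, the force, the opening and the grip force at its end, in the units of the state.
- readout.get_obs(): the state, without advancing time (a new reading comes with each control period).
- camera(name): name is "scene" or "top" or "wrist"; returns (picture, depth): 480x640x3 uint8, red, green, blue; 480x640 float32, m along the optical axis (not along the pixel's ray), 0 where there is no reading.
- get_calibration(name): a dict with "vertical_fov" (degrees; the focal length in pixels is half the picture's height over the tangent of half this angle, whatever the lens; pixels are square), "cx", "cy" (the principal point, pixels), "k1" (the pictures are not rectified: a ray, as slopes to the right and down, at radius r is drawn at 1 + k1 r^2 times it, then the intrinsics apply), "extrinsics" (4x4, takes a point from camera to world coordinates); the wrist camera has in their place "T_tool_cam" (4x4, takes a point from camera to tool coordinates, whose origin is the TCP and whose axes are the flange's). Camera axes: x right, y down, z forward; pixel columns grow to the right and rows downward; lengths in m; the calibration is good to about 2 mm. A picture is of the moment at which its call begins: read the wrist's pose just before it. get_calibration takes no time and is no camera call.
- job.sign_off(): hands the job in; it is judged then, once.
The state is a dict: "time_s": time; "qpos": joint angles; "qvel": joint speeds; "joint_efforts": joint torques, N m; "ee_pos": TCP position; "orientation": TCP orientation; "contact_force": force on the tool from outside, world axes, zero at the start; "ft_torque": the same for the moment, N m; "finger_gap": finger opening in m; "grasp_force": force on a finger pad.
Only numpy, scipy, OpenCV 4.12 (cv2) and the standard library are available. Lean on these libraries where they do the work, as an engineer would, in place of code of your own. Each camera call takes 0.05 s, during which the arm holds its last target. There are 200 camera calls.

## Working session

There is one attempt and no reset: what is moved stays moved. The work goes in short steps, Python scripts to look and compute and a tool call to move; the robot and the scene stay as the last step left them, time stands still between calls to the robot, and variables do not carry over. Pictures are saved under pics/ and viewed, at most 10 in all, crops included, and the job is handed in when it is done.

Besides the shell and the picture viewer there is one more tool, called after "Emit:" as a command line: name --argument value ..., lists and objects as JSON in quotes. carry_out: Moves the arm, as the interface text tells. Shift numbers are shares of 0.05 m and turn numbers shares of 360 degrees, none past 1 either way. Its arguments: {"type":"object","properties":{"targets":{"type":"array"},"squeeze":{"type":"number"}},"required":["targets"]}

```bash
mkdir -p pics; ls
cat > h.py <<'E'
import numpy as np,cv2
from workcell import readout,camera,get_calibration,job
from scipy.spatial.transform import Rotation as R
def K(c):
    f=240/np.tan(np.radians(c["vertical_fov"])/2); return f
def pts(name,dep=None):
    pass
def world(c,uv,T,z=None,d=None):
    f=K(c); uv=np.atleast_2d(np.asarray(uv,float))
    q=(uv-[c["cx"],c["cy"]])/f; p=q.copy()
    for _ in range(20): p=q/(1+c["k1"]*(p**2).sum(1,keepdims=True))
    r=np.c_[p,np.ones(len(p))]
    if d is not None: return (r*np.reshape(d,(-1,1)))@T[:3,:3].T+T[:3,3]
    w=r@T[:3,:3].T; o=T[:3,3]
    return o+w*((z-o[2])/w[:,2])[:,None]
def camT(name,o=None):
    c=get_calibration(name)
    if name!="wrist": return c,np.array(c["extrinsics"])
    T=np.eye(4);T[:3,:3]=R.from_rotvec(o["orientation"]).as_matrix();T[:3,3]=o["ee_pos"]
    return c,T@np.array(c["T_tool_cam"])
E
python3 - <<'E'
from h import *
o=readout.get_obs();print(o)
for n in("top","scene"):
    im,d=camera(n);cv2.imwrite(f"pics/{n}.png",im[...,::-1]);np.save(n+".npy",d);print(get_calibration(n))
print(get_calibration("wrist"))
E
```

```text
pics
{'time_s': 0.0, 'qpos': array([-1.1949946 ,  0.4683542 , -0.01160209,  1.60362587,  0.00599269,
        1.07140045, -0.05631659]), 'qvel': array([ 0.00031247,  0.00130183, -0.0009612 , -0.00154831, -0.0001436 ,
       -0.00079206, -0.00167053]), 'joint_efforts': array([-6.13232041e-04, -5.20565557e+01, -1.27268818e-02, -2.43742633e+01,
       -5.66344312e-02,  1.74342381e-02,  1.73904259e-04]), 'ee_pos': array([0.26414136, 0.5932174 , 0.18705437]), 'orientation': array([-6.53133177e-01, -3.07269402e+00,  2.72597313e-03]), 'contact_force': array([-0.4820772 ,  0.3987525 ,  0.78649837]), 'ft_torque': array([ 0.00725388, -0.03133993,  0.01990781]), 'grasp_force': 0.0, 'finger_gap': 0.09173700371235706}
{'vertical_fov': 48.34438183110116, 'cx': 315.89243921743736, 'cy': 249.42488459784158, 'k1': -0.10381890112691797, 'extrinsics': array([[ 0.01991151, -0.9914482 ,  0.1289729 ,  0.36632104],
       [-0.99962733, -0.01733223,  0.02109032,  0.07525877],
       [-0.01867457, -0.12934477, -0.99142382,  1.17688302],
       [ 0.        ,  0.        ,  0.        ,  1.        ]])}
{'vertical_fov': 49.93094596271295, 'cx': 315.7097951797228, 'cy': 239.9663239966298, 'k1': 0.016874092644313637, 'extrinsics': array([[ 0.87378286, -0.19438487,  0.44577802,  0.02612763],
       [-0.485912  , -0.38633686,  0.78398556, -0.7684119 ],
       [ 0.01982555, -0.90164203, -0.43202846,  0.55985875],
       [ 0.        ,  0.        ,  0.        ,  1.        ]])}
{'vertical_fov': 71.01332643900064, 'cx': 320.83632846769984, 'cy': 240.87682263194026, 'k1': -0.05868720967552722, 'T_tool_cam': array([[ 2.03674866e-04, -9.64759620e-01, -2.63132730e-01,
         7.51404349e-02],
       [ 9.99999619e-01,  4.19984754e-04, -7.65809496e-04,
        -6.47131233e-04],
       [ 8.49333813e-04, -2.63132474e-01,  9.64759338e-01,
        -1.96360578e-01],
       [ 0.00000000e+00,  0.00000000e+00,  0.00000000e+00,
         1.00000000e+00]])}
```

View pics/top.png

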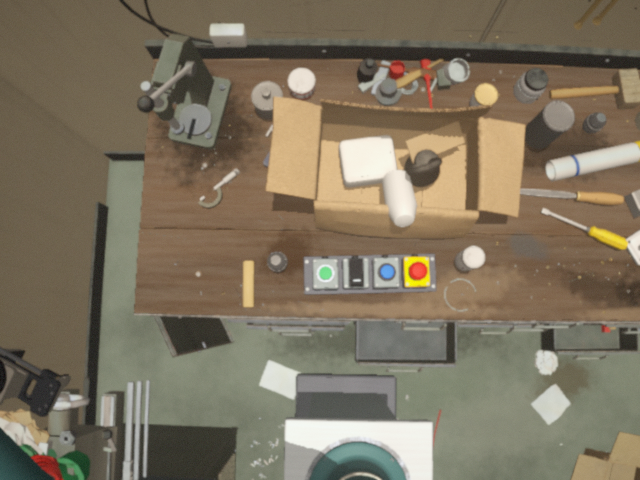

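View pics/scene.png

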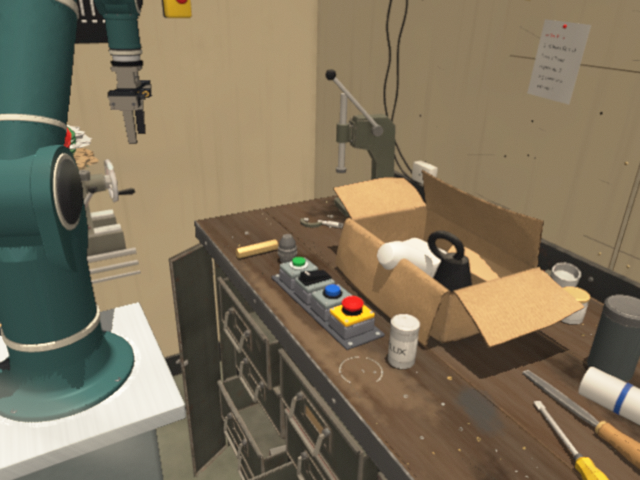

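The top view shows green at (326,273), the rocker at (356,271), blue at (387,271) and red at (418,271). The chuck is at (277,261), the brass bar at (248,284) and the tin at (470,259). The carton behind the row is close, so I'll check its height too.

```bash
cat > m.py <<'E'
from h import *
rng={"green":((40,80),.056,120),"blue":((98,125),.057,120),"red":((-6,6),.067,150)}
def blob(im,name):
    h=cv2.cvtColor(im,cv2.COLOR_RGB2HSV);(a,b),z,s=rng[name]
    H=h[...,0].astype(int);H=np.where(H>170,H-180,H)
    return ((H>=a)&(H<=b)&(h[...,1]>s)&(h[...,2]>60)).astype(np.uint8)
def find(im,c,T,roi):
    u0,u1,v0,v1=roi;P={}
    for k in rng:
        m=blob(im,k);mm=np.zeros_like(m);mm[v0:v1,u0:u1]=m[v0:v1,u0:u1]
        n,l,s,ce=cv2.connectedComponentsWithStats(mm)
        if n<2: continue
        i=1+s[1:,4].argmax();P[k]=world(c,ce[i],T,z=rng[k][1])[0]
        print(k,ce[i].round(1),s[i],P[k].round(4))
    return P
E
python3 - <<'E'
from m import *
for n,roi in(("top",(300,445,250,295)),("scene",(270,390,250,340))):
    im=cv2.imread(f"pics/{n}.png")[...,::-1];d=np.load(n+".npy");c,T=camT(n);print(n)
    P=find(im,c,T,roi)
    if n=="top":
        v=P["green"]-P["red"];print("yaw",np.degrees(np.arctan2(-v[0],v[1])),np.linalg.norm(v[:2]),np.linalg.norm((P["blue"]-P["red"])[:2]))
        vv,uu=np.mgrid[:480,:640]
        W=world(c,np.c_[uu.ravel(),vv.ravel()],T,d=d.ravel()).reshape(480,640,3)
        print("heights col", [(u,[(v,W[v,u].round(3).tolist()) for v in range(205,290,8)]) for u in (326,357,387)])
        for nm,(u,v) in dict(chuck=(277,261),tin=(470,259),brass=(248,284)).items(): print(nm,W[v,u].round(3))
E
```

```text
top
green [324.3 269. ] [324 268   2   3   3] [0.4709 0.0805 0.056 ]
blue [386.8 271.2] [381 265  13  13 137] [ 0.4685 -0.0507  0.057 ]
red [417.4 270.5] [410 263  16  16 215] [ 0.47   -0.1135  0.067 ]
yaw -0.25837937943682404 0.1940588372884032 0.06282010798322132
heights col [(326, [(205, [0.595, 0.079, 0.116]), (213, [0.582, 0.079, 0.099]), (221, [0.572, 0.079, 0.064]), (229, [0.564, 0.079, 0.012]), (237, [0.548, 0.078, 0.001]), (245, [0.53, 0.078, 0.001]), (253, [0.512, 0.078, -0.001]), (261, [0.489, 0.077, 0.044]), (269, [0.471, 0.077, 0.059]), (277, [0.454, 0.077, 0.059]), (285, [0.438, 0.076, 0.042])]), (357, [(205, [0.597, 0.016, 0.115]), (213, [0.582, 0.016, 0.107]), (221, [0.571, 0.014, 0.076]), (229, [0.559, 0.012, 0.046]), (237, [0.549, 0.009, 0.0]), (245, [0.531, 0.009, 0.003]), (253, [0.513, 0.009, 0.003]), (261, [0.49, 0.012, 0.052]), (269, [0.472, 0.012, 0.058]), (277, [0.455, 0.012, 0.059]), (285, [0.438, 0.012, 0.057])]), (387, [(205, [0.599, -0.045, 0.111]), (213, [0.582, -0.045, 0.11]), (221, [0.57, -0.048, 0.085]), (229, [0.559, -0.052, 0.052]), (237, [0.55, -0.057, 0.0]), (245, [0.532, -0.057, -0.0]), (253, [0.514, -0.057, 0.003]), (261, [0.492, -0.053, 0.039]), (269, [0.473, -0.051, 0.057]), (277, [0.456, -0.051, 0.056]), (285, [0.44, -0.053, 0.042])])]
chuck [0.486 0.18  0.06 ]
tin [ 0.494 -0.221  0.081]
brass [0.438 0.245 0.024]
scene
green [298.2 260.7] [292 257  13   9  92] [0.4649 0.075  0.056 ]
blue [332.  290.1] [325 284  15  13 154] [ 0.4665 -0.0602  0.057 ]
red [352.6 303.2] [342 295  22  17 276] [ 0.4673 -0.1292  0.067 ]
```

Emit:
carry_out --targets '[{"gripper": -1, "delta_pos": [0, 0, 0], "delta_rot": [0, 0, -0.0167]}, {"gripper": -1, "delta_pos": [0, 0, 0], "delta_rot": [0, 0, -0.0167]}, {"gripper": -1, "delta_pos": [0, 0, 0], "delta_rot": [0, 0, -0.0167]}, {"gripper": -1, "delta_pos": [0, 0, 0], "delta_rot": [0, 0, -0.0167]}, {"gripper": -1, "delta_pos": [-0.25, -0.6, 0], "delta_rot": [0, 0, 0]}, {"gripper": -1, "delta_pos": [-0.25, -0.8, 0], "delta_rot": [0, 0, 0]}, {"gripper": -1, "delta_pos": [-0.25, -0.8, 0], "delta_rot": [0, 0, 0]}, {"gripper": -1, "delta_pos": [-0.25, -0.8, 0], "delta_rot": [0, 0, 0]}]' --squeeze 20

```text
time_s: 0.9
ee_pos: [0.3147, 0.442, 0.1875]
orientation: [0.002, -3.141, 0.001]
contact_force: [1.0, 0.8, 0.2]
finger_gap: 0.0302
grasp_force: 0.0
```

Emit:
carry_out --targets '[{"gripper": -1, "delta_pos": [-0.3, -0.9, 0], "delta_rot": [0, 0, 0]}, {"gripper": -1, "delta_pos": [-0.3, -0.9, 0], "delta_rot": [0, 0, 0]}, {"gripper": -1, "delta_pos": [-0.3, -0.9, 0], "delta_rot": [0, 0, 0]}, {"gripper": -1, "delta_pos": [-0.3, -0.9, 0], "delta_rot": [0, 0, 0]}, {"gripper": -1, "delta_pos": [-0.3, -0.9, 0], "delta_rot": [0, 0, 0]}, {"gripper": -1, "delta_pos": [-0.3, -0.9, 0], "delta_rot": [0, 0, 0]}, {"gripper": -1, "delta_pos": [-0.3, -0.9, 0], "delta_rot": [0, 0, 0]}, {"gripper": -1, "delta_pos": [-0.3, -0.9, 0], "delta_rot": [0, 0, 0]}]'

```text
time_s: 1.7
ee_pos: [0.4349, 0.082, 0.188]
orientation: [-0.002, 3.141, 0.0]
contact_force: [-0.1, -0.0, 0.5]
finger_gap: 0.0003
grasp_force: 0.0
```

Emit:
carry_out --targets '[{"gripper": -1, "delta_pos": [0, -0.7, 0], "delta_rot": [0, 0, 0]}, {"gripper": -1, "delta_pos": [0, 0, 0], "delta_rot": [0, 0, 0]}, {"gripper": -1, "delta_pos": [0, 0, 0], "delta_rot": [0, 0, 0]}]'

```text
time_s: 2.0
ee_pos: [0.4346, 0.0487, 0.1879]
orientation: [-0.001, -3.141, -0.0]
contact_force: [0.3, -0.2, -0.3]
finger_gap: 0.0005
grasp_force: 0.0
```

Run:
```python
from m import *
o=readout.get_obs();im,d=camera("wrist");cv2.imwrite("pics/w1.png",im[...,::-1]);np.save("w1.npy",d)
print(o["ee_pos"],o["orientation"],o["finger_gap"],o["contact_force"],o["time_s"])
c,T=camT("wrist",o);np.save("w1T.npy",T)
find(im,c,T,(0,640,0,480))
```

```text
[0.43460479 0.04873102 0.18785642] [-1.31494932e-03 -3.14124357e+00 -4.41056706e-04] 0.00047320002094722985 [ 0.31373068 -0.2418678  -0.26203152] 2.0
green [349.1 251.8] [336 239  27  27 561] [0.4602 0.0772 0.056 ]
blue [224.4 257. ] [211 244  28  28 608] [ 0.4655 -0.0507  0.057 ]
red [161.3 260.6] [ 142  243   39   36 1095] [ 0.4662 -0.1123  0.067 ]
```

View pics/w1.png

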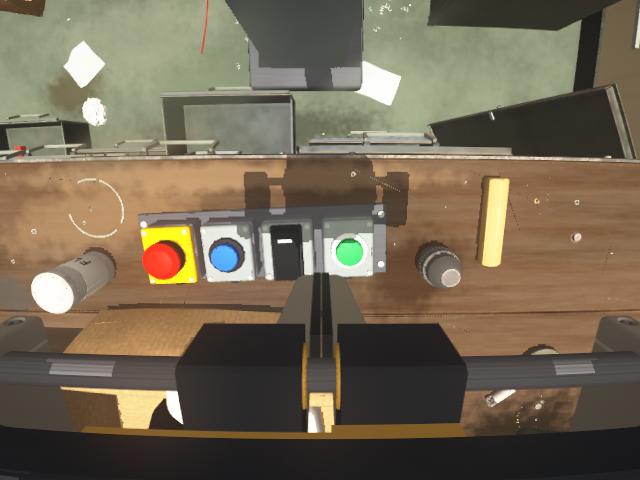

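The wrist view, where image up is towards the robot, shows green at (349,252), blue at (224,257) and red at (161,261). The rocker paddle spans about (273–302, 223–280), with its white mark at (285,240). I'll check the mark and the rocker centre.

Run:
```python
from m import *
im=cv2.imread("pics/w1.png")[...,::-1];d=np.load("w1.npy");T=np.load("w1T.npy");c=get_calibration("wrist")
g=im.min(2)[228:262,274:302]>170
v,u=np.nonzero(g);print(u.mean()+274,v.mean()+228,len(u),world(c,[u.mean()+274,v.mean()+228],T,z=.061))
for u in (278,286,296):
  for v in range(216,288,5): print(u,v,world(c,[u,v],T,d=[d[v,u]])[0].round(4),im[v,u])
for u,v in((349,252),(224,257),(161,260)): print(world(c,[u,v],T,d=[d[v,u]])[0].round(4))
for uv in((145,224),(379,214),(380,265)):print(uv,world(c,uv,T,z=.006)[0].round(4))
```

```text
284.6923076923077 240.6153846153846 52 [[0.44699981 0.01238835 0.061     ]]
278 216 [4.315e-01 2.000e-04 1.230e-02] [82 79 79]
278 221 [0.4324 0.0031 0.0357] [107 104 103]
278 226 [0.4351 0.0044 0.0474] [44 42 41]
278 231 [0.4374 0.0059 0.0599] [42 41 40]
278 236 [0.4421 0.006  0.0616] [45 45 43]
278 241 [0.4476 0.0056 0.0601] [254 255 254]
278 246 [0.453  0.0053 0.0594] [62 61 59]
278 251 [0.4589 0.0049 0.0575] [62 60 59]
278 256 [0.4645 0.0046 0.0567] [61 60 59]
278 261 [0.4702 0.0042 0.0556] [61 59 58]
278 266 [0.4763 0.0038 0.0539] [61 58 57]
278 271 [0.4822 0.0035 0.053 ] [60 57 57]
278 276 [0.4883 0.0031 0.0515] [59 57 57]
278 281 [ 0.5152 -0.0043 -0.0009] [126  99  77]
278 286 [ 0.5214 -0.0044 -0.    ] [142 112  86]
286 216 [0.4309 0.0096 0.0156] [83 80 80]
286 221 [0.4323 0.0116 0.036 ] [104 102 100]
286 226 [0.4349 0.0128 0.0485] [44 43 41]
286 231 [0.4376 0.0138 0.0592] [41 41 39]
286 236 [0.4423 0.0138 0.0608] [45 45 43]
286 241 [0.4477 0.0136 0.0601] [255 255 255]
286 246 [0.4537 0.0131 0.057 ] [62 61 58]
286 251 [0.4587 0.0131 0.0581] [62 60 58]
286 256 [0.4644 0.0128 0.
[... 399 characters left out ...]
[44 45 42]
296 231 [0.4377 0.0237 0.0589] [40 41 38]
296 236 [0.4425 0.0237 0.0599] [43 44 41]
296 241 [0.4479 0.0235 0.0593] [44 45 42]
296 246 [0.453  0.0235 0.0597] [44 46 42]
296 251 [0.4589 0.0232 0.0573] [61 61 58]
296 256 [0.4645 0.023  0.0566] [62 61 58]
296 261 [0.4707 0.0227 0.0542] [61 60 58]
296 266 [0.4762 0.0226 0.0541] [60 59 56]
296 271 [0.4826 0.0223 0.0518] [59 59 56]
296 276 [0.4878 0.0223 0.0529] [59 58 56]
296 281 [0.4237 0.0358 0.2251] [105  93  79]
296 286 [0.4235 0.0363 0.2321] [103  94  81]
[0.4604 0.0771 0.0561]
[ 0.4656 -0.0512  0.0566]
[ 0.466  -0.1134  0.0654]
(145, 224) [ 0.4417 -0.1572  0.006 ]
(379, 214) [0.4305 0.1149 0.006 ]
(380, 265) [0.4921 0.1188 0.006 ]
```

Emit:
carry_out --targets '[{"gripper": -1, "delta_pos": [-0.1, -0.7, 0], "delta_rot": [0, 0, 0]}, {"gripper": -1, "delta_pos": [0, 0, 0.7], "delta_rot": [0, 0, 0]}, {"gripper": -1, "delta_pos": [0, 0, 0.7], "delta_rot": [0, 0, 0]}, {"gripper": -1, "delta_pos": [0, 0, 0.7], "delta_rot": [0, 0, 0]}, {"gripper": -1, "delta_pos": [0, 0, 0.2], "delta_rot": [0, 0, 0]}, {"gripper": -1, "delta_pos": [0, 0, 0], "delta_rot": [0, 0, 0]}]'

```text
time_s: 2.65
ee_pos: [0.4388, 0.015, 0.072]
orientation: [0.005, -3.138, 0.001]
contact_force: [0.1, -0.3, 0.5]
finger_gap: 0.0003
grasp_force: 0.0
```

Emit:
carry_out --targets '[{"gripper": -1, "delta_pos": [0, 0, 0.08], "delta_rot": [0, 0, 0]}, {"gripper": -1, "delta_pos": [0, 0, 0.08], "delta_rot": [0, 0, 0]}, {"gripper": -1, "delta_pos": [0, 0, 0.08], "delta_rot": [0, 0, 0]}, {"gripper": -1, "delta_pos": [0, 0, 0.08], "delta_rot": [0, 0, 0]}, {"gripper": -1, "delta_pos": [0, 0, 0], "delta_rot": [0, 0, 0]}]'

```text
time_s: 3.15
ee_pos: [0.4397, 0.014, 0.0568]
orientation: [0.001, -3.141, -0.0]
contact_force: [0.2, 0.1, 0.7]
finger_gap: 0.0007
grasp_force: 0.0
```

Emit:
carry_out --targets '[{"gripper": -1, "delta_pos": [0, 0, 0.04], "delta_rot": [0, 0, 0]}, {"gripper": -1, "delta_pos": [0, 0, 0], "delta_rot": [0, 0, 0]}]'

```text
time_s: 3.35
ee_pos: [0.4398, 0.0139, 0.0549]
orientation: [0.001, -3.141, 0.0]
contact_force: [-0.7, -0.3, 0.5]
finger_gap: 0.0003
grasp_force: 0.0
```

Emit:
carry_out --targets '[{"gripper": -1, "delta_pos": [0, 0, 0.03], "delta_rot": [0, 0, 0]}, {"gripper": -1, "delta_pos": [0, 0, 0], "delta_rot": [0, 0, 0]}]'

```text
time_s: 3.55
ee_pos: [0.4398, 0.014, 0.0534]
orientation: [0.001, -3.141, 0.0]
contact_force: [-0.7, -0.1, 0.1]
finger_gap: 0.0006
grasp_force: 0.0
```

Emit:
carry_out --targets '[{"gripper": -1, "delta_pos": [0, 0, 0.02], "delta_rot": [0, 0, 0]}, {"gripper": -1, "delta_pos": [0, 0, 0], "delta_rot": [0, 0, 0]}]'

```text
time_s: 3.75
ee_pos: [0.4398, 0.014, 0.0524]
orientation: [0.001, -3.142, 0.0]
contact_force: [0.3, 0.2, 0.5]
finger_gap: 0.0004
grasp_force: 0.0
```

Emit:
carry_out --targets '[{"gripper": -1, "delta_pos": [0, 0, 0.02], "delta_rot": [0, 0, 0]}, {"gripper": -1, "delta_pos": [0, 0, 0], "delta_rot": [0, 0, 0]}]'

```text
time_s: 3.95
ee_pos: [0.4398, 0.014, 0.0514]
orientation: [0.001, -3.141, 0.0]
contact_force: [-0.2, 0.9, 0.0]
finger_gap: 0.0009
grasp_force: 0.0
```

Run:
```python
from m import *
o=readout.get_obs();im,d=camera("wrist");cv2.imwrite("pics/w2.png",im[...,::-1])
print(o["ee_pos"],o["contact_force"],o["ft_torque"],o["time_s"])
c,T=camT("wrist",o);find(im,c,T,(0,640,0,480))
vv,uu=np.mgrid[:480,:640];W=world(c,np.c_[uu.ravel(),vv.ravel()],T,d=d.ravel())
for y in(.004,.022):
 for x in np.arange(.432,.5,.006):
  m=(abs(W[:,0]-x)<.002)&(abs(W[:,1]-y)<.004)&(W[:,2]<.08);print(y,x.round(3),W[m,2].max().round(4) if m.any() else None,m.sum())
```

```text
[0.4397829  0.01396079 0.05139841] [-0.15921275  0.9119139   0.01209253] [ 0.0319275   0.03434342 -0.01308495] 3.95
green [420.  305.2] [ 397  285   46   39 1473] [0.4585 0.0759 0.056 ]
blue [219.7 309.3] [ 197  292   47   35 1253] [ 0.461  -0.0498  0.057 ]
red [116.5 321.5] [  87  294   61   56 2575] [ 0.4651 -0.1116  0.067 ]
0.004 0.432 0.0463 236
0.004 0.438 0.058 92
0.004 0.444 None 0
0.004 0.45 None 0
0.004 0.456 None 0
0.004 0.462 None 0
0.004 0.468 None 0
0.004 0.474 None 0
0.004 0.48 None 0
0.004 0.486 None 0
0.004 0.492 None 0
0.004 0.498 None 0
0.022 0.432 0.0485 260
0.022 0.438 0.0573 62
0.022 0.444 None 0
0.022 0.45 None 0
0.022 0.456 None 0
0.022 0.462 None 0
0.022 0.468 None 0
0.022 0.474 None 0
0.022 0.48 None 0
0.022 0.486 None 0
0.022 0.492 None 0
0.022 0.498 None 0
```

View pics/w2.png

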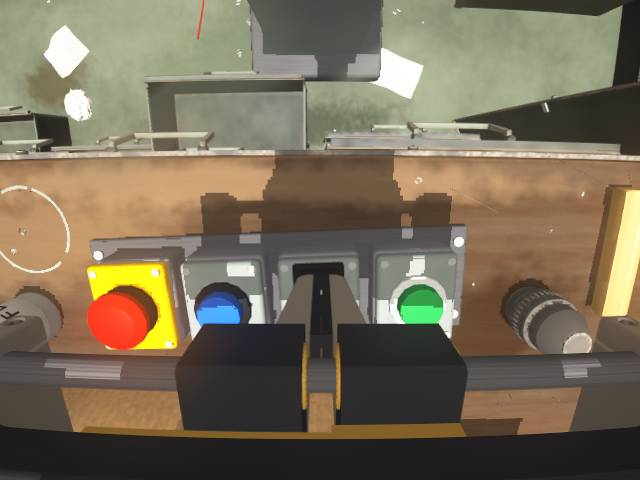

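The fingertips are centred on the robot end of the paddle at about (320,285). I'll keep going in small steps until I feel the stop.

Emit:
carry_out --targets '[{"gripper": -1, "delta_pos": [0, 0, 0.02], "delta_rot": [0, 0, 0]}, {"gripper": -1, "delta_pos": [0, 0, 0.02], "delta_rot": [0, 0, 0]}]'

```text
time_s: 4.2
ee_pos: [0.4399, 0.014, 0.0494]
orientation: [-0.001, 3.141, 0.0]
contact_force: [-1.4, 0.5, -0.1]
finger_gap: 0.0004
grasp_force: 0.0
```

Emit:
carry_out --targets '[{"gripper": -1, "delta_pos": [0, 0, 0.02], "delta_rot": [0, 0, 0]}, {"gripper": -1, "delta_pos": [0, 0, 0], "delta_rot": [0, 0, 0]}]'

```text
time_s: 4.4
ee_pos: [0.4398, 0.0139, 0.0483]
orientation: [0.001, -3.141, 0.0]
contact_force: [0.6, -0.3, 0.1]
finger_gap: 0.0004
grasp_force: 0.0
```

Run:
```python
from m import *
a,_=camera("wrist");s,_=camera("scene")
A=cv2.resize(a[230:340,250:400],(600,440),interpolation=cv2.INTER_CUBIC)
cv2.imwrite("pics/c3.png",A[...,::-1])
cv2.imwrite("pics/s3.png",cv2.resize(s[220:340,240:400],(800,600),interpolation=cv2.INTER_CUBIC)[...,::-1])
```

```text
(no output)
```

View pics/c3.png

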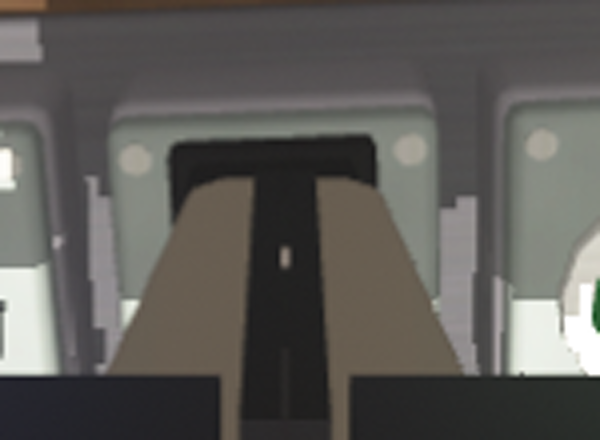

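View pics/s3.png

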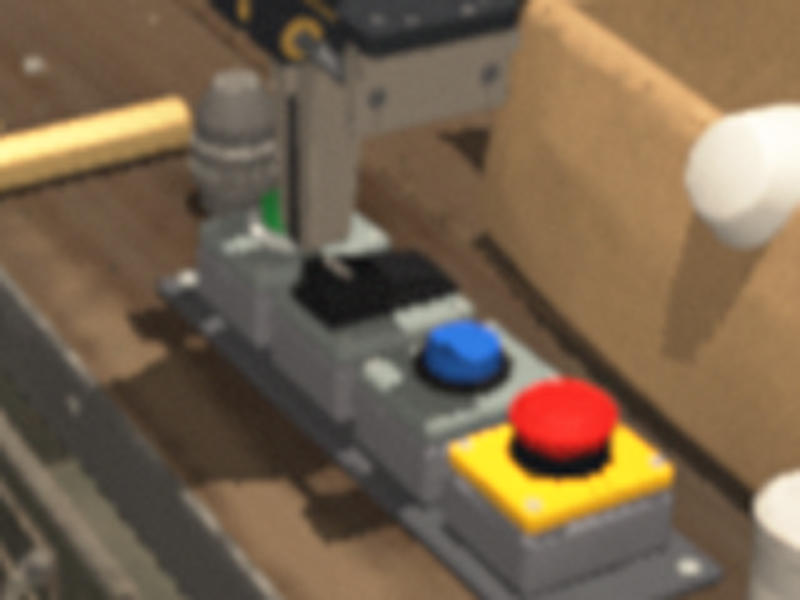

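Run:
```python
from m import *
def proj(c,T,p):
    q=(np.atleast_2d(p)-T[:3,3])@T[:3,:3]; s=q[:,:2]/q[:,2:]
    s=s*(1+c["k1"]*(s**2).sum(1,keepdims=True)); return s*K(c)+[c["cx"],c["cy"]]
o=readout.get_obs();t=o["ee_pos"]
for n in("scene","wrist"):
    c,T=camT(n,o)
    for nm,p in dict(tcp=t,edges=t+[[-.01,.018,0],[-.01,-.018,0],[.01,-.018,0]],tcp8=t+[0,0,.01],mark=[.4475,.0124,.061],markon=[.4475,.0124,.052],green=[.4604,.0771,.056],blue=[.4655,-.051,.057],red=[.466,-.1125,.067]).items():
        p=proj(c,T,p); print(n,nm,p.round(1).tolist(),((p-[240,220])*5).round().tolist() if n=="scene" else ((p-[250,230])*4).round().tolist())
im,d=camera("scene");c,T=camT("scene");print(d[255:275:3,298:312:3].round(3))
for u,v in((302,262),(306,262),(304,268),(306,273),(306,277)): print(u,v,world(c,[u,v],T,d=[d[v,u]]).round(4))
im,d=camera("wrist");c,T=camT("wrist",o)
for u,v in((306,278),(306,282),(306,290),(335,278),(335,282),(320,280),(320,268),(297,276)):print(u,v,world(c,[u,v],T,d=[d[v,u]]).round(4),im[v,u])
```

```text
scene tcp [[301.1, 279.7]] [[306.0, 298.0]]
scene edges [[292.5, 276.8], [300.9, 285.0], [309.9, 282.6]] [[262.0, 284.0], [304.0, 325.0], [350.0, 313.0]]
scene tcp8 [[301.2, 275.3]] [[306.0, 276.0]]
scene mark [[305.0, 273.6]] [[325.0, 268.0]]
scene markon [[304.9, 277.6]] [[325.0, 288.0]]
scene green [[295.9, 260.7]] [[279.0, 204.0]]
scene blue [[329.1, 288.0]] [[446.0, 340.0]]
scene red [[346.9, 298.9]] [[535.0, 394.0]]
wrist tcp [[321.3, 274.7]] [[285.0, 179.0]]
wrist edges [[350.6, 259.5], [292.1, 259.4], [292.8, 289.5]] [[403.0, 118.0], [168.0, 118.0], [171.0, 238.0]]
wrist tcp8 [[321.4, 280.8]] [[285.0, 203.0]]
wrist mark [[318.7, 294.5]] [[275.0, 258.0]]
wrist markon [[318.8, 288.4]] [[275.0, 234.0]]
wrist green [[422.9, 310.0]] [[692.0, 320.0]]
wrist blue [[217.1, 318.0]] [[-132.0, 352.0]]
wrist red [[112.7, 325.1]] [[-549.0, 381.0]]
[[0.996 0.979 0.979 0.982 0.981]
 [0.994 0.981 0.981 0.985 0.988]
 [0.995 0.986 0.983 0.987 0.994]
 [0.998 0.985 0.992 0.994 1.087]
 [1.001 0.99  0.993 0.992 1.074]
 [1.061 1.061 1.064 1.027 1.03 ]
 [1.057 1.018 1.01  1.011 1.017]]
302 262 [[ 0.4337 -0.0006  0.0963]]
306 262 [[ 4.425e-01 -3.000e-04  9.410e-02]]
304 268 [[0.4406 0.004  0.0793]]
306 273 [[0.4478 0.0089 0.064 ]]
306 277 [[ 0.4419 -0.0022  0.0621]]
306 278 [[0.4292 0.0059 0.0809]] [103  94  81]
306 282 [[0.429  0.0062 0.0869]] [103  93  80]
306 290 [[0.4287 0.0066 0.0976]] [103  93  81]
335 278 [[0.429  0.021  0.0814]] [105  94  82]
335 282 [[0.429  0.0208 0.0867]] [104  93  80]
320 280 [[0.4286 0.0132 0.0853]] [34 34 34]
320 268 [[0.436  0.0131 0.0467]] [35 33 33]
297 276 [[ 0.438  -0.0007  0.0555]] [31 30 32]
```

In the scene view the white mark at crop (335,265) is still at its raised position. The metal fingertips end at crop (320,245), about z 0.077, so they stop about 28 mm short of the TCP. The rocker hasn't been touched, which fits the zero force. I'll keep descending slowly and watch the force.

Emit:
carry_out --targets '[{"gripper": -1, "delta_pos": [0, 0, 0.06], "delta_rot": [0, 0, 0]}, {"gripper": -1, "delta_pos": [0, 0, 0.06], "delta_rot": [0, 0, 0]}, {"gripper": -1, "delta_pos": [0, 0, 0.06], "delta_rot": [0, 0, 0]}, {"gripper": -1, "delta_pos": [0, 0, 0], "delta_rot": [0, 0, 0]}]'

```text
time_s: 5.0
ee_pos: [0.4395, 0.0139, 0.039]
orientation: [0.001, -3.141, 0.0]
contact_force: [0.7, -0.8, -0.7]
finger_gap: 0.0002
grasp_force: 0.0
```

Run:
```python
from m import *
o=readout.get_obs();print(o["ee_pos"],o["contact_force"])
im,d=camera("scene");c,T=camT("scene")
cv2.imwrite("pics/s4.png",cv2.resize(im[220:340,240:400],(800,600),interpolation=cv2.INTER_CUBIC)[...,::-1])
for u in(303,306):
  for v in range(258,286,3): print(u,v,world(c,[u,v],T,d=[d[v,u]])[0].round(4),im[v,u])
```

```text
[0.43945121 0.01392821 0.03899688] [ 0.74631155 -0.76417315 -0.65576518]
303 258 [ 0.4346 -0.0027  0.1057] [122 110  96]
303 261 [ 0.4345 -0.003   0.0994] [122 110  94]
303 264 [ 0.4358 -0.0007  0.0916] [122 110  95]
303 267 [ 0.4353 -0.0018  0.0857] [121 109  94]
303 270 [ 0.4359 -0.0009  0.0786] [119 109  94]
303 273 [0.4379 0.0028 0.0696] [97 87 76]
303 276 [0.4422 0.0107 0.0578] [21 23 22]
303 279 [0.4411 0.0086 0.0524] [26 23 23]
303 282 [0.4371 0.0009 0.0506] [29 26 26]
303 285 [0.4378 0.0021 0.043 ] [91 94 86]
306 258 [ 0.441  -0.003   0.1044] [121 110  95]
306 261 [ 0.4414 -0.0023  0.0975] [120 109  94]
306 264 [ 0.4421 -0.0012  0.0903] [119 108  93]
306 267 [4.429e-01 2.000e-04 8.290e-02] [119 107  93]
306 270 [ 4.428e-01 -2.000e-04  7.650e-02] [119 107  92]
306 273 [0.4466 0.0066 0.0655] [88 81 72]
306 276 [ 0.4423 -0.0015  0.0639] [23 23 24]
306 279 [ 0.4427 -0.0009  0.0568] [27 26 27]
306 282 [ 0.442  -0.0024  0.0511] [23 24 22]
306 285 [ 0.4405 -0.0053  0.0462] [46 47 43]
```

View pics/s4.png

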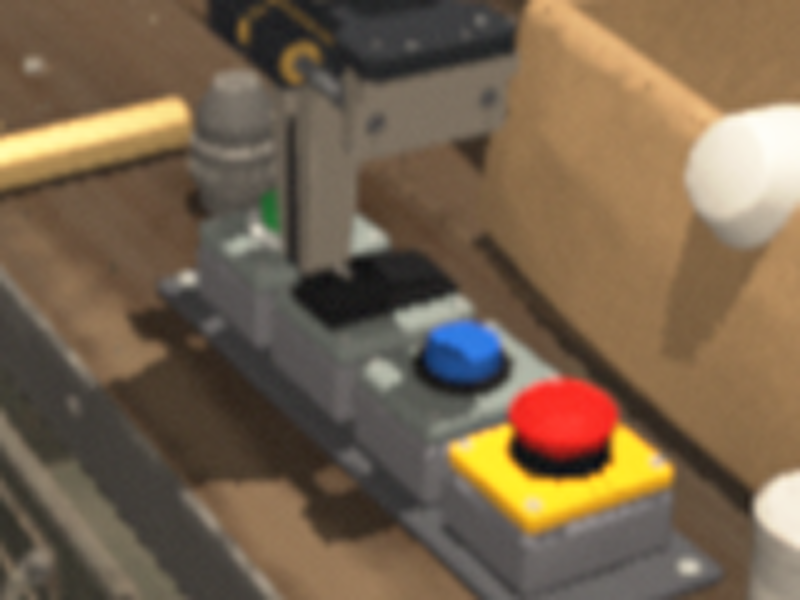

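The fingertips, at crop (325,265), now sit just above the white mark. I'll continue down.

Emit:
carry_out --targets '[{"gripper": -1, "delta_pos": [0, 0, 0.04], "delta_rot": [0, 0, 0]}, {"gripper": -1, "delta_pos": [0, 0, 0.04], "delta_rot": [0, 0, 0]}, {"gripper": -1, "delta_pos": [0, 0, 0.04], "delta_rot": [0, 0, 0]}]'

```text
time_s: 5.35
ee_pos: [0.4394, 0.014, 0.0333]
orientation: [0.001, -3.141, -0.0]
contact_force: [-1.3, -0.3, 1.1]
finger_gap: 0.0004
grasp_force: 0.8
```

Emit:
carry_out --targets '[{"gripper": -1, "delta_pos": [0, 0, 0.04], "delta_rot": [0, 0, 0]}, {"gripper": -1, "delta_pos": [0, 0, 0.04], "delta_rot": [0, 0, 0]}]'

```text
time_s: 5.55
ee_pos: [0.4395, 0.014, 0.0293]
orientation: [0.001, -3.141, -0.0]
contact_force: [-1.7, -0.0, 2.2]
finger_gap: 0.0004
grasp_force: 1.2
```

Emit:
carry_out --targets '[{"gripper": -1, "delta_pos": [0, 0, 0.03], "delta_rot": [0, 0, 0]}, {"gripper": -1, "delta_pos": [0, 0, 0.01], "delta_rot": [0, 0, 0]}]'

```text
time_s: 5.75
ee_pos: [0.4393, 0.0139, 0.0272]
orientation: [0.001, -3.141, 0.0]
contact_force: [-2.0, -0.7, 1.1]
finger_gap: 0.0005
grasp_force: 1.2
```

Contact: the paddle is moving with about 2 N. I'll keep going to the hard stop.

Emit:
carry_out --targets '[{"gripper": -1, "delta_pos": [0, 0, 0.03], "delta_rot": [0, 0, 0]}, {"gripper": -1, "delta_pos": [0, 0, 0.02], "delta_rot": [0, 0, 0]}]'

```text
time_s: 5.95
ee_pos: [0.4395, 0.014, 0.026]
orientation: [0.001, -3.14, -0.001]
contact_force: [-8.9, -0.5, 29.2]
finger_gap: 0.0006
grasp_force: 15.4
```

Emit:
carry_out --targets '[{"gripper": -1, "delta_pos": [0, 0, 0.02], "delta_rot": [0, 0, 0]}, {"gripper": -1, "delta_pos": [0, 0, 0], "delta_rot": [0, 0, 0]}]'

```text
time_s: 6.15
ee_pos: [0.4396, 0.014, 0.026]
orientation: [0.001, -3.141, -0.002]
contact_force: [-11.0, -1.2, 31.1]
finger_gap: 0.0006
grasp_force: 16.7
```

Emit:
carry_out --targets '[{"gripper": -1, "delta_pos": [0, 0, -0.4], "delta_rot": [0, 0, 0]}, {"gripper": -1, "delta_pos": [0, 0, -0.8], "delta_rot": [0, 0, 0]}, {"gripper": -1, "delta_pos": [-0.25, -0.65, 0], "delta_rot": [0, 0, 0]}, {"gripper": -1, "delta_pos": [-0.25, -0.65, 0], "delta_rot": [0, 0, 0]}, {"gripper": -1, "delta_pos": [0, 0, 0], "delta_rot": [0, 0, 0]}, {"gripper": -1, "delta_pos": [0, 0, 0], "delta_rot": [0, 0, 0]}]'

```text
time_s: 6.75
ee_pos: [0.4653, -0.0514, 0.0839]
orientation: [0.001, 3.141, -0.0]
contact_force: [-0.4, -0.2, -0.0]
finger_gap: 0.0008
grasp_force: 0.0
```

Run:
```python
from m import *
o=readout.get_obs();print(o["ee_pos"],o["contact_force"],o["time_s"])
im,d=camera("scene");c,T=camT("scene")
im2,d=camera("wrist");c2,T2=camT("wrist",o);find(im2,c2,T2,(0,640,0,480))
vv,uu=np.mgrid[:480,:640];W=world(c2,np.c_[uu.ravel(),vv.ravel()],T2,d=d.ravel())
for y in(.013,):
 for x in np.arange(.432,.5,.006):
  m=(abs(W[:,0]-x)<.002)&(abs(W[:,1]-y)<.006)&(W[:,2]<.08);print(y,x.round(3),np.median(W[m,2]).round(4) if m.any() else None,m.sum())
```

```text
[ 0.46526494 -0.05141658  0.08392152] [-0.42173171 -0.16843273 -0.0489024 ] 6.75
green [499.  254.5] [ 480  235   39   39 1182] [0.4611 0.0749 0.056 ]
blue [319.2 258.9] [ 299  241   41   41 1107] [ 0.4638 -0.0529  0.057 ]
red [226.6 267.4] [ 199  241   56   54 2321] [ 0.4666 -0.1154  0.067 ]
0.013 0.432 0.0222 188
0.013 0.438 0.0502 111
0.013 0.444 0.0524 105
0.013 0.45 0.0533 102
0.013 0.456 0.0548 95
0.013 0.462 0.0561 101
0.013 0.468 0.0573 100
0.013 0.474 0.0587 103
0.013 0.48 0.0599 96
0.013 0.486 0.0615 96
0.013 0.492 0.0616 25
0.013 0.498 None 0
```

The paddle now slopes the other way by about 0.22 rad, so it is fully on. The tool is already over blue, so I'll press it.

Emit:
carry_out --targets '[{"gripper": -1, "delta_pos": [0, 0, 0.5], "delta_rot": [0, 0, 0]}, {"gripper": -1, "delta_pos": [0, 0, 0.4], "delta_rot": [0, 0, 0]}, {"gripper": -1, "delta_pos": [0, 0, 0.1], "delta_rot": [0, 0, 0]}, {"gripper": -1, "delta_pos": [0, 0, 0.06], "delta_rot": [0, 0, 0]}, {"gripper": -1, "delta_pos": [0, 0, 0.06], "delta_rot": [0, 0, 0]}, {"gripper": -1, "delta_pos": [0, 0, 0.04], "delta_rot": [0, 0, 0]}]'

```text
time_s: 7.45
ee_pos: [0.465, -0.0504, 0.0264]
orientation: [-0.002, 3.141, 0.001]
contact_force: [-2.1, 1.5, 3.5]
finger_gap: 0.0003
grasp_force: 1.4
```

Emit:
carry_out --targets '[{"gripper": -1, "delta_pos": [0, 0, 0.04], "delta_rot": [0, 0, 0]}, {"gripper": -1, "delta_pos": [0, 0, 0.03], "delta_rot": [0, 0, 0]}]'

```text
time_s: 7.65
ee_pos: [0.4652, -0.0507, 0.0228]
orientation: [-0.002, 3.141, 0.001]
contact_force: [-1.7, 1.8, 3.0]
finger_gap: 0.0005
grasp_force: 1.5
```

Emit:
carry_out --targets '[{"gripper": -1, "delta_pos": [0, 0, 0.03], "delta_rot": [0, 0, 0]}, {"gripper": -1, "delta_pos": [0, 0, 0.02], "delta_rot": [0, 0, 0]}]'

```text
time_s: 7.85
ee_pos: [0.4654, -0.0507, 0.0221]
orientation: [-0.001, 3.141, 0.002]
contact_force: [-9.9, 2.7, 37.4]
finger_gap: 0.0003
grasp_force: 18.6
```

Emit:
carry_out --targets '[{"gripper": -1, "delta_pos": [0, 0, 0.02], "delta_rot": [0, 0, 0]}, {"gripper": -1, "delta_pos": [0, 0, 0], "delta_rot": [0, 0, 0]}]'

```text
time_s: 8.05
ee_pos: [0.4654, -0.0506, 0.022]
orientation: [-0.001, 3.141, 0.003]
contact_force: [-10.4, 1.5, 38.1]
finger_gap: 0.0007
grasp_force: 19.1
```

Blue has reached its hard stop. I'll raise, move over to green and check blue on the way.

Emit:
carry_out --targets '[{"gripper": -1, "delta_pos": [0, 0, -0.4], "delta_rot": [0, 0, 0]}, {"gripper": -1, "delta_pos": [0, 0, -0.8], "delta_rot": [0, 0, 0]}, {"gripper": -1, "delta_pos": [0.03, 0.85, 0], "delta_rot": [0, 0, 0]}, {"gripper": -1, "delta_pos": [0.03, 0.85, 0], "delta_rot": [0, 0, 0]}, {"gripper": -1, "delta_pos": [0.03, 0.85, 0], "delta_rot": [0, 0, 0]}, {"gripper": -1, "delta_pos": [0, 0, 0], "delta_rot": [0, 0, 0]}, {"gripper": -1, "delta_pos": [0, 0, 0], "delta_rot": [0, 0, 0]}]'

```text
time_s: 8.75
ee_pos: [0.4606, 0.0769, 0.079]
orientation: [-0.005, 3.141, -0.0]
contact_force: [-0.1, -0.0, -0.1]
finger_gap: 0.0004
grasp_force: 0.0
```

Run:
```python
from m import *
o=readout.get_obs();print(o["ee_pos"],o["time_s"])
im2,d=camera("wrist");c2,T2=camT("wrist",o);P=find(im2,c2,T2,(0,640,0,480))
vv,uu=np.mgrid[:480,:640];W=world(c2,np.c_[uu.ravel(),vv.ravel()],T2,d=d.ravel())
for k in("green","blue","red"):
  m=blob(im2,k).ravel()>0; m&=np.hypot(*(W[:,:2]-P[k][:2]).T)<.012; print(k,np.median(W[m],0).round(4))
for x in(.444,.486):
  m=(abs(W[:,0]-x)<.002)&(abs(W[:,1]-.013)<.006)&(W[:,2]<.08);print(x,np.median(W[m,2]))
```

```text
[0.46059124 0.07689803 0.07904682] 8.75
green [322.4 259.3] [ 303  242   40   40 1051] [0.4582 0.0777 0.056 ]
blue [144.6 266.3] [ 126  248   39   38 1105] [ 0.4637 -0.0467  0.057 ]
red [ 50.9 274.4] [  25  249   55   51 2094] [ 0.4667 -0.1097  0.067 ]
green [0.457  0.0774 0.0554]
blue [ 0.4643 -0.0481  0.0485]
red [ 0.4661 -0.1081  0.0647]
0.444 0.05250091419655323
0.486 0.061465449293374386
```

Emit:
carry_out --targets '[{"gripper": -1, "delta_pos": [0, 0, 0.5], "delta_rot": [0, 0, 0]}, {"gripper": -1, "delta_pos": [0, 0, 0.4], "delta_rot": [0, 0, 0]}, {"gripper": -1, "delta_pos": [0, 0, 0.06], "delta_rot": [0, 0, 0]}, {"gripper": -1, "delta_pos": [0, 0, 0.06], "delta_rot": [0, 0, 0]}, {"gripper": -1, "delta_pos": [0, 0, 0.04], "delta_rot": [0, 0, 0]}, {"gripper": -1, "delta_pos": [0, 0, 0.04], "delta_rot": [0, 0, 0]}]'

```text
time_s: 9.4
ee_pos: [0.4609, 0.0756, 0.0247]
orientation: [0.0, 3.14, -0.0]
contact_force: [-1.3, -2.6, 4.7]
finger_gap: 0.0004
grasp_force: 2.2
```

Emit:
carry_out --targets '[{"gripper": -1, "delta_pos": [0, 0, 0.03], "delta_rot": [0, 0, 0]}, {"gripper": -1, "delta_pos": [0, 0, 0], "delta_rot": [0, 0, 0]}]'

```text
time_s: 9.6
ee_pos: [0.4609, 0.0758, 0.0237]
orientation: [-0.0, 3.141, -0.0]
contact_force: [-3.8, -4.5, 11.9]
finger_gap: 0.0003
grasp_force: 5.9
```

Emit:
carry_out --targets '[{"gripper": -1, "delta_pos": [0, 0, 0.03], "delta_rot": [0, 0, 0]}, {"gripper": -1, "delta_pos": [0, 0, 0], "delta_rot": [0, 0, 0]}]'

```text
time_s: 9.8
ee_pos: [0.461, 0.0758, 0.0234]
orientation: [-0.0, 3.141, 0.001]
contact_force: [-7.7, -5.2, 27.5]
finger_gap: 0.0003
grasp_force: 13.6
```

Emit:
carry_out --targets '[{"gripper": -1, "delta_pos": [0, 0, -0.4], "delta_rot": [0, 0, 0]}, {"gripper": -1, "delta_pos": [0, 0, -0.9], "delta_rot": [0, 0, 0]}, {"gripper": -1, "delta_pos": [0, 0, -0.9], "delta_rot": [0, 0, 0]}, {"gripper": -1, "delta_pos": [0, 0, 0], "delta_rot": [0, 0, 0]}, {"gripper": -1, "delta_pos": [0, 0, 0], "delta_rot": [0, 0, 0]}]'

```text
time_s: 10.3
ee_pos: [0.4613, 0.0773, 0.1321]
orientation: [-0.002, 3.138, 0.003]
contact_force: [0.0, -0.2, -0.6]
finger_gap: 0.0003
grasp_force: 0.0
```

Run:
```python
from m import *
o=readout.get_obs();print(o["ee_pos"],o["contact_force"],o["time_s"])
im2,d=camera("wrist");c2,T2=camT("wrist",o);P=find(im2,c2,T2,(0,640,0,480))
cv2.imwrite("pics/w5.png",im2[...,::-1])
vv,uu=np.mgrid[:480,:640];W=world(c2,np.c_[uu.ravel(),vv.ravel()],T2,d=d.ravel())
for k in("green","blue","red"):
  m=blob(im2,k).ravel()>0; m&=np.hypot(*(W[:,:2]-P[k][:2]).T)<.012; print(k,np.median(W[m],0).round(4))
for x in(.444,.486):
  m=(abs(W[:,0]-x)<.002)&(abs(W[:,1]-.013)<.006)&(W[:,2]<.08);print(x,np.median(W[m,2]))
```

```text
[0.46128293 0.07729    0.13213909] [ 0.00583807 -0.17715587 -0.59645011] 10.3
green [321.5 240.9] [306 225  32  33 839] [0.4605 0.0776 0.056 ]
blue [173.8 245.3] [158 230  33  32 787] [ 0.4643 -0.0478  0.057 ]
red [ 96.3 251.5] [  74  231   46   43 1546] [ 0.4669 -0.1105  0.067 ]
green [0.4603 0.078  0.0555]
blue [ 0.4648 -0.0487  0.0485]
red [ 0.4663 -0.1093  0.0649]
0.444 0.05283512124109896
0.486 0.061540560961428736
```

The rocker is on, blue is in, green and red are out, and the arm is clear, so I'm handing in.

```bash
python3 -c "
from workcell import job
print(job.sign_off())"
```

```text
the job is handed in; nothing more can be done
None
```

I switched the rocker on, pressed blue until it stayed in and pressed green (it sprang back), in that order, then handed the job in at about 10 s; red read as out, and the tin, chuck and brass bar were never approached, though I did not re-measure them.

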